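# Load the filling stand and index its arm under the funnel

## Task

Stand the open steel cup upright on the round seat of the filling stand's swing arm while the arm is still locked in its loading hole, and let go. Then pull the sprung index pin up by its black knob, swing the arm a quarter turn clockwise (seen from above) and release the pin fully home in the next hole so that the cup stands upright under the funnel, leaving the closed jars around it where they are.

Things in the scene. Friction and masses are not known exactly. Their poses are not given: they have to be found in the camera images.
- cup: Open steel cup, no handle, 56 mm across at the rim, somewhat narrower at the foot, 70 mm tall, wall 3 mm, about 0.12 kg. Loose, standing on the table among two closed jars of like size. Origin: centre of its underside, z up its axis.
- jar_a: White powder jar with closed screw lid, 57 mm across, 66 mm tall, loose; not to be disturbed. Origin: centre of its underside.
- jar_b: Second white powder jar with closed screw lid, same size, loose; not to be disturbed. Origin: centre of its underside.
- stand: The filling stand, fixed to the table: a square grey plate 230 x 230 mm, its top 22 mm above the table, with four index holes of 11 mm diameter on a circle of 100 mm radius (one per corner), a central pivot for the swing arm, and beyond the plate's far right corner a post (182 mm from the pivot) that carries a blue funnel. Origin: under the pivot, at table height; x points away from the robot at yaw 0, y left; its yaw varies.
- pivot (a point): Point on the vertical axis of the swing arm, 30 mm above the table.
- hole_load (a point): Centre of the mouth of the loading hole, on the plate's top (near right corner, seen from the robot): the pin sits in it at the start.
- hole_fill (a point): Centre of the mouth of the filling hole, on the plate's top (near left corner): the next hole clockwise seen from above, where the pin must end.
- spout (a point): Lower end of the funnel's spout, 130 mm above the table and 110 mm from the pivot; funnel 72 mm wide at its mouth, which is 215 mm above the table. Nothing on the stand is taller; carry the cup over or round it.
- seat (a point): Centre of the floor of the round cup seat at the far end of the swing arm, 44 mm above the table and 110 mm from the pivot. A lip 6 mm high and 68 mm in inner diameter surrounds it. Moves with the arm.
- knob (a point): Centre of the index pin's black knob, at the near end of the swing arm 100 mm from the pivot, on the opposite side of the pivot from the seat. The knob is an upright cylinder 25 mm across and 30 mm tall; this point lies at half height +2 mm, 73 mm above the table when the pin is home, and rises and swings with the pin. The knob spins freely about its own axis, so a grip need not turn with the arm. Below it are a 22 mm barrel (top at 54 mm) and the arm (top at 40 mm).
- swing_arm (a joint): Turn of the swing arm about the vertical pivot axis, rad: 0 with the pin over the loading hole, growing clockwise seen from above, 1.571 (a quarter turn) with the pin over the filling hole; range -0.30 to 1.90, light friction (0.05 N m), it stays where left. A seated pin allows about 0.02 of play.
- index_pin (a joint): Lift of the sprung pin, m: 0 fully home, tip 12 mm deep in its hole; above 0.012 it is clear of the plate; stop at 0.018. A spring pushes it down with 3 N when home and 6.8 N at 15 mm. Pin 8 mm across with a round tip, it drops in by itself when let go over a hole, within about 2 mm; elsewhere it rides on the plate's top at about 0.0115.
Not all that is in view belongs to the job. What is shaped like the cup but orange or yellow is not meant.

How it is judged (in metres and radians):
On the way, in this order (a step that is already met when the one before it is completed fails the run):
1. the cup stands on the seat, let go, while the arm is locked with its pin home in the loading hole (horizontal distance between cup and seat below 0.014 m and z of cup in the frame of seat between -0.004 and 0.004 m and angle between cup's own z axis and vertical below 0.08 rad and linear speed of cup below 0.02 m/s and value of joint swing_arm between -0.06 and 0.06 rad and value of joint index_pin below 0.003 m and contact force between the fingers and cup below 0.05 N), for 0.2 s.
2. the pin is out of its hole and the arm is swinging clockwise towards the filling hole (value of joint index_pin above 0.009 m and value of joint swing_arm between 0.3 and 1.4 rad), for 0.1 s.
At the end, for the whole second after the job is handed in: The pin is home in the filling hole (lift under 3 mm, arm at rest at 1.53 to 1.61 rad) and the cup stands at rest, upright within 0.08 rad, on the floor of the seat (within 14 mm of its centre, 4 mm in height), its axis within 20 mm of the funnel spout's (horizontal distance between cup and seat below 0.014 m and z of cup in the frame of seat between -0.004 and 0.004 m and angle between cup's own z axis and vertical below 0.08 rad and linear speed of cup below 0.02 m/s and value of joint swing_arm between 1.53 and 1.61 rad and value of joint index_pin below 0.003 m and velocity of joint swing_arm between -0.05 and 0.05 rad/s and horizontal distance between cup and spout below 0.02 m); the robot touches nothing.
It fails at once if a lidded jar is moved more than 3 cm or tipped (distance of any of jar_a, jar_b from where it was at the start of the episode above 0.03 m or angle between any of jar_a, jar_b's own z axis and vertical above 0.4 rad).
It fails at once if the cup is tipped more than 0.6 rad (angle between cup's own z axis and vertical above 0.6 rad).
It also fails if it takes over 62 s, if anything falls off the work surface, if the arm or the gripper's body presses on something with over 40 N, if the wrist force passes 120 N, or if a joint passes its speed limit or range.

## Robot

A 6-joint arm with a two-finger parallel gripper is mounted at the origin on a cart in front of the work surface, level with it; the furniture and walls round the work are solid. World frame = base frame: x ahead of the robot, y to its left, z up, the work surface at z = 0. Lengths are in m, angles in degrees, forces in N, time in s.
With the tool pointing down it reaches from about 0.375 to 0.9 m from the base axis. Payload 3.1 kg.
Tool frame: the origin (TCP) lies midway between the tips of the shut fingers; the grasp point (between the pads) lies 19 mm behind it; x points along the fingers, y is the direction in which the jaws open and shut, and the axes are right-handed (so a half turn about x gives the same grasp; the last joint's range is limited). The gripper opens to 87 mm and grips with 3 to 60 N. Pads are 19 mm wide; open, the fingers measure 117 mm over their backs; the gripper's body (75 mm by 190 mm) begins 51 mm behind the grasp point.
Start: joints at [-85.113, 30.224, 82.088, -0, 67.689, -10.227], TCP at [0.163, -0.603, 0.223] pointing down, gripper open.
Joint ranges: [-176.69, 176.69], [-43.24, 126.21], [12.49, 139.97], [-82, 262], [0, 151.66], [-163.58, 163.58]. Speed limits (degrees/s): [159.86, 159.86, 180, 180, 180, 180].

## Interface

Orientations are given as a 3x3 rotation matrix whose columns are the frame's x, y, z axes.
In Python, from rig import bot gives the robot as it stands.
- The arm moves only by the tool play_rows, never from a script. Its argument "motion" is a list of rows, each a list of 3 entries, a list of its own where there are three numbers: the shift along the tool's x, y, z in mm, then the turn, a rotation vector about the tool's x, y, z in degrees, then the opening, from 0 (shut) to 1 (fully open). A call has 1 to 8 rows; each row is the pose to reach, as a shift and turn from the pose commanded when the call began, along the tool's axes at that moment; what a row does not reach only later rows make up. A row lasts 1/10 s, in which the tool goes at most 50 mm and 8.59 degrees, less where a joint would pass 70% of its speed; a pose out of reach is approached as far as the arm can. A call with a gripper value outside its range is refused whole. The fingers move at their own pace and stop on an object; the grip force is fixed at half the most. Time passes only in rows, so rows that repeat a pose let the fingers close. It gives the time, the measured TCP pose, the force and the opening at its end, in the units of the state.
- bot.read_state(): the state, without advancing time (a new reading comes with each control period).
- bot.capture(name): name is "side" or "top" or "wrist"; returns a dict with "img" (420x560x3 uint8, blue, green, red), "mtx" (3x3 intrinsics, pixels), "rvec" (rotation vector, rad) and "tvec" (3), from world to camera coordinates, as OpenCV has them. Camera axes: x right, y down, z forward; pixel columns grow to the right and rows downward; lengths in m; the calibration is good to about 2 mm. The wrist camera is an equidistant fisheye: a pixel r from the principal point sees the ray r / f radians off the axis. A picture is of the moment at which its call begins. There is no depth.
- bot.hand_in(): hands the job in, once; it reports no verdict.
The state is a dict: "time_s": time; "joint_positions": joint angles; "qvel": joint speeds; "tau": joint torques, N m; "position": TCP position; "tcp_rot": TCP orientation; "force": force on the tool from outside, world axes, zero at the start; "moment": the same for the moment, N m; "opening": opening from 0.0 (shut) to 1.0 (fully open).
Only numpy, scipy, OpenCV 4.12 (cv2) and the standard library are available. Lean on these libraries where they do the work, as an engineer would, in place of code of your own. Each camera call takes 0.05 s, during which the arm holds its last target.

## Working session

There is one attempt and no reset: what is moved stays moved. The work goes in short steps, Python scripts to look and compute and a tool call to move; the robot and the scene stay as the last step left them, time stands still between calls to the robot, and variables do not carry over. Pictures are saved under pics/ and viewed, and the job is handed in when it is done.

Besides the shell and the picture viewer there is one more tool, called after "Emit:" as a command line: name --argument value ..., lists and objects as JSON in quotes. play_rows: Moves the arm, as the interface text tells. Its arguments: {"type":"object","properties":{"motion":{"type":"array"}},"required":["motion"]}

```bash
ls; mkdir -p pics; python3 - <<'E'
from rig import bot
import cv2
s=bot.read_state();print(s)
for n in ["side","top","wrist"]:
    c=bot.capture(n);cv2.imwrite(f"pics/{n}0.png",c["img"]);print(n,c["mtx"],c["rvec"],c["tvec"])
E
```

```text
pics
{'time_s': 0.0, 'joint_positions': array([-8.51154102e+01,  3.02795240e+01,  8.21556284e+01, -1.86040241e-03,
        6.76883391e+01, -1.02261798e+01]), 'qvel': array([ 0.01799376, -0.0822822 ,  0.00752291, -0.00237976, -0.06183781,
       -0.00441377]), 'tau': array([ 6.58626486e-04, -4.40039062e+01, -1.76591384e+01,  6.33283379e-02,
        5.81624871e-02, -1.61938547e-04]), 'position': array([ 0.16289733, -0.60264876,  0.22156985]), 'tcp_rot': array([[-2.13454370e-04,  2.60697685e-01, -9.65420464e-01],
       [ 2.14494691e-03, -9.65418145e-01, -2.60697533e-01],
       [-9.99997677e-01, -2.12642267e-03, -3.53109971e-04]]), 'force': array([ 0.01318854,  0.07482399, -0.12231333]), 'moment': array([ 0.04004679, -0.00747577, -0.0195338 ]), 'opening': 0.9963633160054128}
side [[383.62572309   0.         282.13196659]
 [  0.         383.62572309 211.61262714]
 [  0.           0.           1.        ]] [ 0.4358132  -2.43300077  1.59669005] [0.56172852 0.16518977 0.88023573]
top [[458.73547549   0.         282.04500382]
 [  0.         458.73547549 212.00534178]
 [  0.           0.           1.        ]] [ 2.19994381 -2.17656023  0.079905  ] [0.04528717 0.54907567 1.50723001]
wrist [[325.1922621    0.         277.55717249]
 [  0.         325.1922621  209.99223597]
 [  0.           0.           1.        ]] [-2.31163023  1.7701281   0.2505625 ] [-0.62446134 -0.03326819  0.39157091]
```

View pics/side0.png

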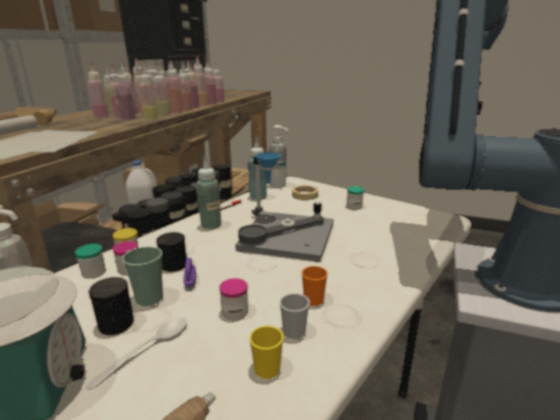

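View pics/top0.png

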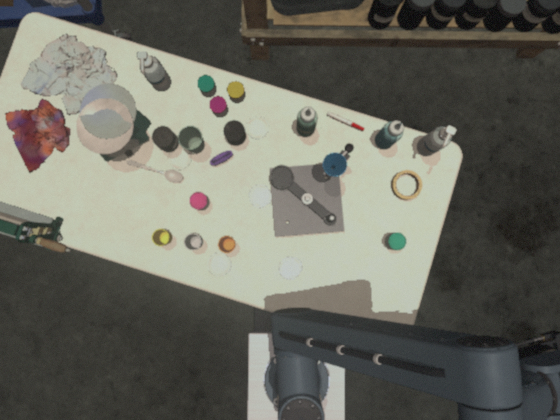

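View pics/wrist0.png

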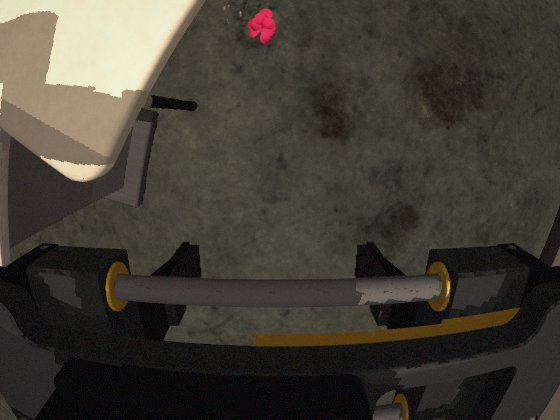

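```bash
cat > h.py <<'E'
import numpy as np,cv2
def ray(c,u,v):
    R,_=cv2.Rodrigues(np.array(c["rvec"],float)); t=np.array(c["tvec"],float).ravel()
    d=np.linalg.inv(c["mtx"])@[u,v,1.]
    return -R.T@t, R.T@d
def onz(c,u,v,z):
    o,d=ray(c,u,v); return o+d*(z-o[2])/d[2]
def proj(c,p):
    return cv2.projectPoints(np.array([p],float),np.array(c["rvec"],float),np.array(c["tvec"],float),c["mtx"],None)[0].ravel()
E
python3 - <<'E'
from rig import bot
from h import *
import pickle
t=bot.capture("top");s=bot.capture("side");pickle.dump((t,s),open("c0.pkl","wb"))
a=cv2.resize(t["img"][130:260,140:260],None,fx=6,fy=6,interpolation=cv2.INTER_CUBIC)[:600];cv2.imwrite("pics/t_cup.png",cv2.resize(t["img"][190:260,140:250],None,fx=7,fy=7,interpolation=cv2.INTER_CUBIC))
cv2.imwrite("pics/t_st.png",cv2.resize(t["img"][140:245,260:365],None,fx=5.7,fy=5.7,interpolation=cv2.INTER_CUBIC))
cv2.imwrite("pics/s_cup.png",cv2.resize(s["img"][260:380,210:350],None,fx=5,fy=5,interpolation=cv2.INTER_CUBIC))
cv2.imwrite("pics/s_st.png",cv2.resize(s["img"][140:265,220:380],None,fx=4.7,fy=4.7,interpolation=cv2.INTER_CUBIC))
for n,(u,v,z) in dict(cup=(194,242,.07),knob=(331,217,.088),piv=(307,199,.05),seat=(281,177,.047),fun=(335,165,.215),pink=(199,201,.066),green=(397,241,.066),yel=(163,237,.07),ora=(228,244,.07)).items(): print(n,onz(t,u,v,z).round(3))
E
```

```text
cup [0.446 0.332 0.07 ]
knob [ 0.53  -0.104  0.088]
piv [ 0.59 -0.03  0.05]
seat [0.662 0.056 0.047]
fun [ 0.674 -0.101  0.215]
pink [0.578 0.32  0.066]
green [ 0.456 -0.319  0.066]
yel [0.461 0.431 0.07 ]
ora [0.441 0.223 0.07 ]
```

View pics/t_cup.png

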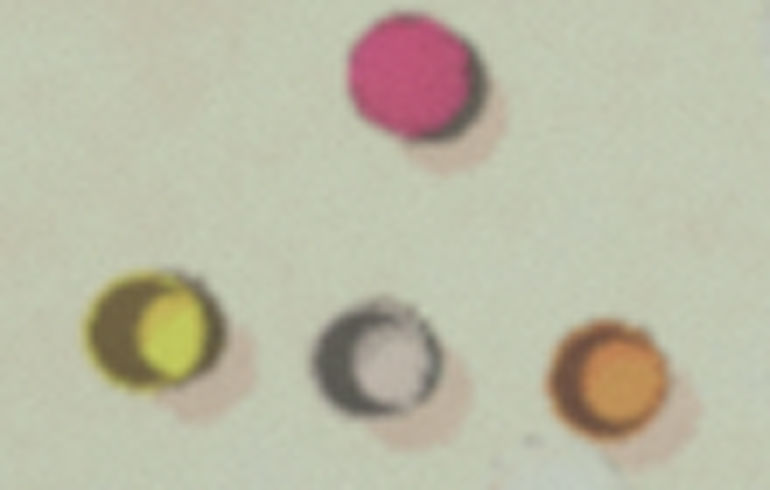

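View pics/t_st.png

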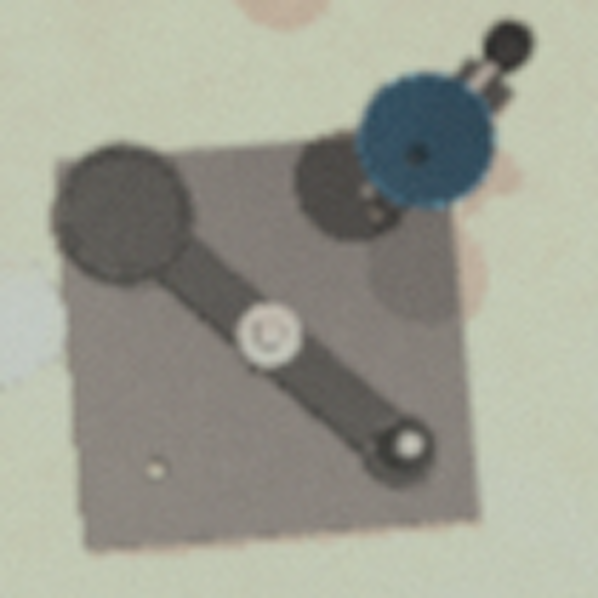

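View pics/s_cup.png

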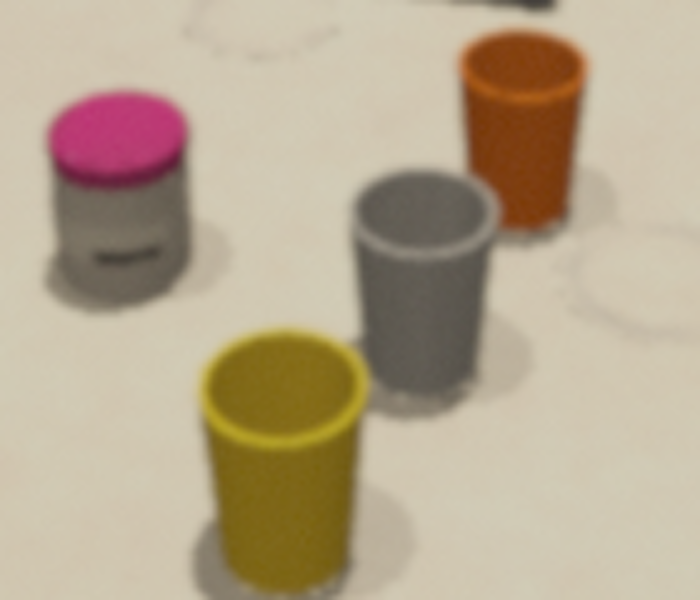

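View pics/s_st.png

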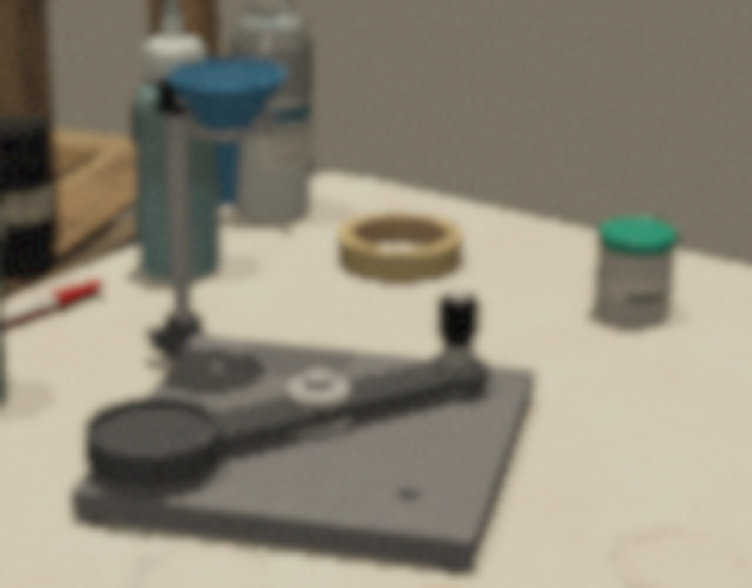

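```bash
python3 - <<'E'
from h import *
import pickle
from scipy.optimize import least_squares
t,s=pickle.load(open("c0.pkl","rb"))
def T(U,V,o,f): return (U+.5)/f-.5+o[0],(V+.5)/f-.5+o[1]
ot=(260,140);os=(220,140)
P=lambda U,V,z:onz(t,*T(U,V,ot,5.7),z)
S=lambda U,V,z:onz(s,*T(U,V,os,4.7),z)
print("seat",P(123,213,.05),S(153,433,.05))
print("piv",P(270,333,.045),S(319,385,.045))
print("knobtop",P(408,444,.086),S(459,303,.086))
print("hole",P(155,469,.022),S(408,493,.022))
print("corners",[P(*c,.022).round(4) for c in [(58,160),(88,550),(480,521)]],np.mean([P(58,160,.022),P(480,521,.022)],0))
print("funnel",P(426,139,.215))
print("cup",onz(t,*T(378,358,(140,190),7),.07),onz(s,*T(427,213,(210,260),5),.07))
E
```

```text
seat [0.66145656 0.05535663 0.05      ] [0.66087216 0.06300712 0.05      ]
piv [ 0.59361306 -0.02990057  0.045     ] [ 0.59806206 -0.0398305   0.045     ]
knobtop [ 0.52816264 -0.10492172  0.086     ] [ 0.52810099 -0.09765078  0.086     ]
hole [0.51573971 0.03512053 0.022     ] [0.51923154 0.03194621 0.022     ]
corners [array([0.6964, 0.0938, 0.022 ]), array([0.4683, 0.0735, 0.022 ]), array([ 0.4875, -0.154 ,  0.022 ])] [ 0.59197958 -0.03013224  0.022     ]
funnel [ 0.67727302 -0.09931928  0.215     ]
cup [0.44992655 0.33332138 0.07      ] [0.44769989 0.33828437 0.07      ]
```

Emit:
play_rows --motion '[[[-40, 0, 0], [0, 0, 0], 1], [[-40, -2, -49], [-4.5, 0, 0], 1], [[-40, -8, -98], [-9, 0, 0], 1], [[-40, -17, -146], [-13.5, 0, 0], 1], [[-40, -31, -193], [-18, 0, 0], 1], [[-40, -48, -239], [-22.5, 0, 0], 1], [[-40, -68, -284], [-27, 0, 0], 1], [[-40, -92, -327], [-31.5, 0, 0], 1]]'

```text
time_s: 1.05
position: [0.4564, -0.4282, 0.2624]
tcp_rot: [[0.0, 0.729, -0.685], [-0.0, -0.685, -0.729], [-1.0, 0.0, 0.0]]
force: [0.3, -0.5, 0.1]
opening: 1.002
```

Emit:
play_rows --motion '[[[0, -2, -49], [-4.5, 0, 0], 1], [[0, -8, -98], [-9, 0, 0], 1], [[0, -17, -146], [-13.5, 0, 0], 1], [[0, -31, -193], [-18, 0, 0], 1], [[0, -48, -239], [-22.5, 0, 0], 1], [[0, -68, -284], [-27, 0, 0], 1], [[0, -92, -327], [-31.5, 0, 0], 1], [[0, -119, -367], [-36, 0, 0], 1]]'

```text
time_s: 1.85
position: [0.621, -0.0788, 0.2624]
tcp_rot: [[0.0, 0.992, -0.125], [0.0, -0.125, -0.992], [-1.0, 0.0, -0.0]]
force: [0.2, 0.4, -0.7]
opening: 0.998
```

Emit:
play_rows --motion '[[[0, -2, -49], [-4.5, 0, 0], 1], [[0, -8, -98], [-9, 0, 0], 1], [[0, -17, -146], [-13.5, 0, 0], 1], [[0, -31, -193], [-18, 0, 0], 1], [[0, -48, -239], [-22.5, 0, 0], 1], [[0, -68, -284], [-27, 0, 0], 1], [[0, -92, -327], [-31.5, 0, 0], 1], [[0, -119, -367], [-36, 0, 0], 1]]'

```text
time_s: 2.65
position: [0.5488, 0.3005, 0.2624]
tcp_rot: [[0.0, 0.876, 0.482], [0.0, 0.482, -0.876], [-1.0, 0.0, -0.0]]
force: [0.9, 0.5, 0.2]
opening: 1.004
```

```bash
cat >> h.py <<'E'
from scipy.spatial.transform import Rotation as Ro
def Rd(az):
    a=np.radians(az);c,s=np.cos(a),np.sin(a);return np.array([[0,c,s],[0,s,-c],[-1,0,0]],float)
def go(st,x,y,z,az):
    R=np.array(st["tcp_rot"]);sh=R.T@(np.array([x,y,z])-st["position"])*1000
    rv=Ro.from_matrix(R.T@Rd(az)).as_rotvec(degrees=True)
    return sh.round(1),rv.round(2)
def fray(c,u,v):
    R,_=cv2.Rodrigues(np.array(c["rvec"],float)); t=np.array(c["tvec"],float).ravel();K=c["mtx"]
    a=np.array([u-K[0,2],v-K[1,2]])/K[0,0];th=np.hypot(*a);d=np.array([*(a/max(th,1e-9)*np.sin(th)),np.cos(th)])
    return -R.T@t,R.T@d
def fonz(c,u,v,z):
    o,d=fray(c,u,v);return o+d*(z-o[2])/d[2]
E
python3 - <<'E'
from rig import bot
from h import *
s=bot.read_state();print(s["time_s"],s["position"],s["force"],s["tcp_rot"].round(3))
c=bot.capture("wrist");cv2.imwrite("pics/w1.png",c["img"])
import pickle;pickle.dump(c,open("w1.pkl","wb"))
print(go(s,.449,.335,.26,37))
E
```

```text
2.65 [0.54883574 0.30047496 0.2623554 ] [0.85196587 0.54887468 0.24150851] [[ 0.     0.876  0.482]
 [ 0.     0.482 -0.876]
 [-1.     0.    -0.   ]]
(array([  2.3, -70.8, -78.4]), array([-8.19, -0.  , -0.03]))
```

View pics/w1.png

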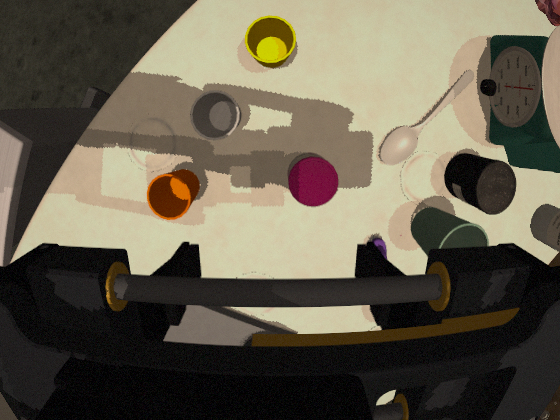

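```bash
python3 - <<'E'
from h import *
import pickle
c=pickle.load(open("w1.pkl","rb"))
print(fonz(c,217,114,.07),fonz(c,313,180,.066),fonz(c,172,195,.07),fonz(c,271,40,.07))
cv2.imwrite("pics/w1c.png",cv2.resize(c["img"][80:150,170:260],None,fx=8,fy=8,interpolation=cv2.INTER_CUBIC))
E
```

```text
[0.45148686 0.3404651  0.07      ] [0.58013288 0.32600052 0.066     ] [0.44533801 0.23384776 0.07      ] [0.46386676 0.440104   0.07      ]
```

View pics/w1c.png

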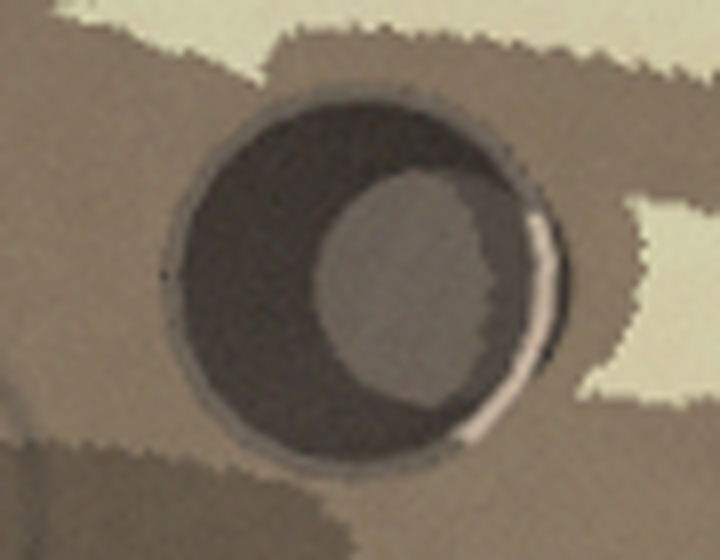

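```bash
python3 - <<'E'
from h import *
import pickle
from rig import bot
c=pickle.load(open("w1.pkl","rb"))
print(fonz(c,214.8,114.7,.07))
s=bot.read_state()
print(go(s,.450,.337,.028,37))
E
```

```text
[0.44965773 0.33868094 0.07      ]
(array([235. , -67.2, -69.9]), array([-7.74, -0.42,  0.01]))
```

Emit:
play_rows --motion '[[[0, -34, -35], [-4, 0, 0], 1], [[0, -67, -70], [-8, 0, 0], 1], [[0, -67, -70], [-8, 0, 0], 1], [[50, -67, -70], [-8, 0, 0], 1], [[100, -67, -70], [-8, 0, 0], 1], [[130, -67, -70], [-8, 0, 0], 1], [[130, -67, -70], [-8, 0, 0], 1]]'

```text
time_s: 3.4
position: [0.4545, 0.3259, 0.1284]
tcp_rot: [[-0.009, 0.803, 0.596], [-0.004, 0.596, -0.803], [-1.0, -0.01, -0.002]]
force: [-1.1, -0.7, 0.2]
opening: 1.0
```

```bash
python3 - <<'E'
from rig import bot
from h import *
s=bot.read_state();print(s["time_s"],s["position"],s["force"],s["tcp_rot"].round(3))
c=bot.capture("wrist");cv2.imwrite("pics/w2.png",c["img"])
print(go(s,.450,.338,.028,37), proj(bot.capture("top"),[0,0,0]))
E
```

```text
3.4 [0.45451339 0.32592414 0.12839283] [-1.10410837 -0.69716832  0.24849532] [[-0.009  0.803  0.596]
 [-0.004  0.596 -0.803]
 [-1.    -0.01  -0.002]]
(array([100.4,   4.5, -12.2]), array([-0.44, -0.11,  0.56])) [295.82845384 379.1201737 ]
```

View pics/w2.png

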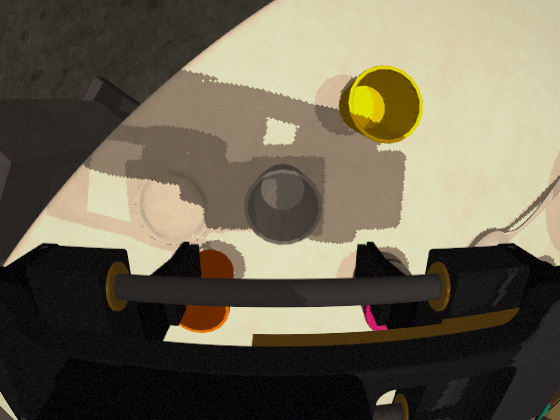

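```bash
python3 - <<'E'
from rig import bot
from h import *
s=bot.read_state();print(s["time_s"],s["position"],s["qvel"],s["tcp_rot"].round(3))
c=bot.capture("wrist");cv2.imwrite("pics/w3.png",c["img"]);print(fonz(c,283,204,.07))
print(go(s,.450,.338,.028,37))
E
```

```text
3.5 [0.45796499 0.3277267  0.13272604] [ 0.24911508 -2.49554477 -1.84384437  0.04569444 -0.20927547 -0.01610115] [[ 0.     0.803  0.596]
 [-0.     0.596 -0.803]
 [-1.     0.     0.   ]]
[0.45203825 0.34176826 0.07      ]
(array([104.7,  -0.3, -13. ]), array([-0.42,  0.01, -0.  ]))
```

View pics/w3.png

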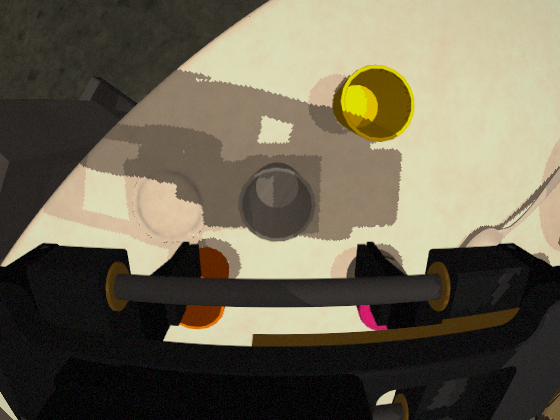

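Emit:
play_rows --motion '[[[0, 0, -14], [0, 0, 0], 1], [[0, 0, -14], [0, 0, 0], 1], [[40, 0, -14], [0, 0, 0], 1], [[80, 0, -14], [0, 0, 0], 1], [[105, 0, -14], [0, 0, 0], 1], [[105, 0, -14], [0, 0, 0], 1], [[105, 0, -14], [0, 0, 0], 1]]'

```text
time_s: 4.25
position: [0.4492, 0.3396, 0.0284]
tcp_rot: [[0.001, 0.802, 0.597], [0.001, 0.597, -0.802], [-1.0, 0.001, 0.0]]
force: [-0.1, 1.0, 0.2]
opening: 1.0
```

Emit:
play_rows --motion '[[[0, 0, 0], [0, 0, 0], 0.4], [[0, 0, 0], [0, 0, 0], 0.0], [[0, 0, 0], [0, 0, 0], 0.0], [[0, 0, 0], [0, 0, 0], 0.0], [[0, 0, 0], [0, 0, 0], 0.0], [[0, 0, 0], [0, 0, 0], 0.0], [[0, 0, 0], [0, 0, 0], 0.0], [[0, 0, 0], [0, 0, 0], 0.0]]'

```text
time_s: 5.05
position: [0.4489, 0.3391, 0.0281]
tcp_rot: [[0.0, 0.803, 0.596], [0.0, 0.596, -0.803], [-1.0, 0.0, 0.0]]
force: [-0.0, -0.6, 6.3]
opening: 0.626
```

```bash
python3 - <<'E'
from rig import bot
from h import *
s=bot.read_state();print(s["time_s"],s["position"],s["opening"],s["force"],s["tcp_rot"].round(3))
c=bot.capture("wrist");cv2.imwrite("pics/w4.png",c["img"])
E
```

```text
5.05 [0.44888908 0.33905791 0.02805665] 0.6255824779882972 [-0.02968298 -0.55860838  6.33392023] [[ 0.     0.803  0.596]
 [ 0.     0.596 -0.803]
 [-1.     0.     0.   ]]
```

View pics/w4.png

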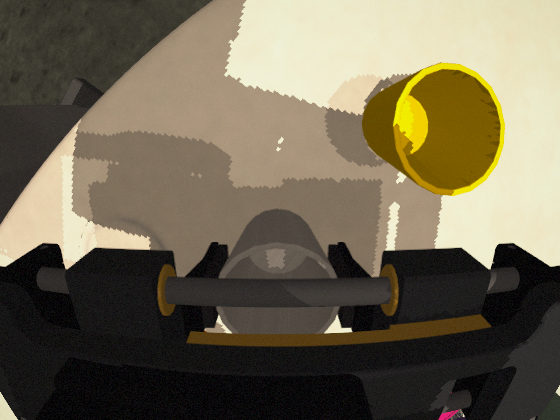

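Emit:
play_rows --motion '[[[-10, 0, 0], [0, 0, 0], 0], [[-40, 0, 0], [0, 0, 0], 0], [[-80, 0, 0], [0, 0, 0], 0], [[-115, 0, 0], [0, 0, 0], 0], [[-115, 0, 30], [0, 0, 0], 0], [[-115, 0, 70], [0, 0, 0], 0], [[-115, 0, 110], [0, 0, 0], 0], [[-115, 1, 150], [0, 0, 0], 0]]'

```text
time_s: 5.9
position: [0.5392, 0.2181, 0.1427]
tcp_rot: [[-0.001, 0.802, 0.597], [0.0, 0.597, -0.802], [-1.0, -0.0, -0.0]]
force: [0.8, -0.9, -1.4]
opening: 0.626
```

Emit:
play_rows --motion '[[[0, 1, 40], [0, 0, 0], 0], [[0, 1, 80], [0, 0, 0], 0], [[0, 1, 120], [0, 0, 0], 0], [[0, 2, 160], [0, 0, 0], 0], [[0, 2, 190], [0, 0, 0], 0], [[0, 2, 205], [0, 0, 0], 0], [[0, 2, 205], [0, 0, 0], 0], [[0, 2, 205], [0, 0, 0], 0]]'

```text
time_s: 6.7
position: [0.6614, 0.0569, 0.1421]
tcp_rot: [[-0.003, 0.803, 0.596], [0.001, 0.596, -0.803], [-1.0, -0.001, -0.002]]
force: [-1.0, 0.5, -2.4]
opening: 0.626
```

```bash
python3 - <<'E'
from rig import bot
from h import *
s=bot.read_state();print(s["time_s"],s["position"],s["opening"],s["force"],s["tcp_rot"].round(3))
c=bot.capture("wrist");cv2.imwrite("pics/w5.png",c["img"])
c=bot.capture("side");cv2.imwrite("pics/s5.png",c["img"])
c=bot.capture("top");cv2.imwrite("pics/t5.png",c["img"])
s=bot.read_state()
print(go(s,.6625,.0555,.073,36.6))
E
```

```text
6.7 [0.66143527 0.05694024 0.14205572] 0.6264982086628192 [-1.03828422  0.47014323 -2.40163045] [[-0.003  0.803  0.596]
 [ 0.001  0.596 -0.803]
 [-1.    -0.001 -0.002]]
(array([69.4, -0.5,  2.4]), array([ 0.13, -0.08,  0.06]))
```

View pics/w5.png

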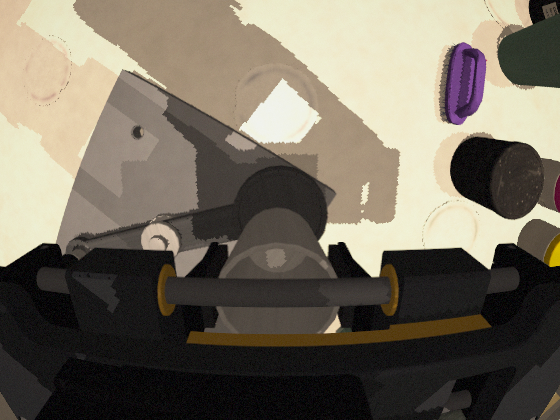

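View pics/s5.png

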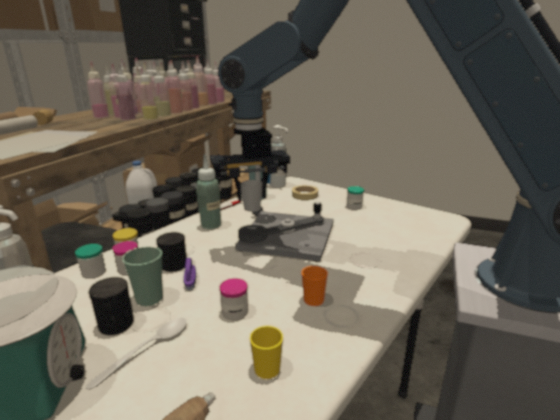

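View pics/t5.png

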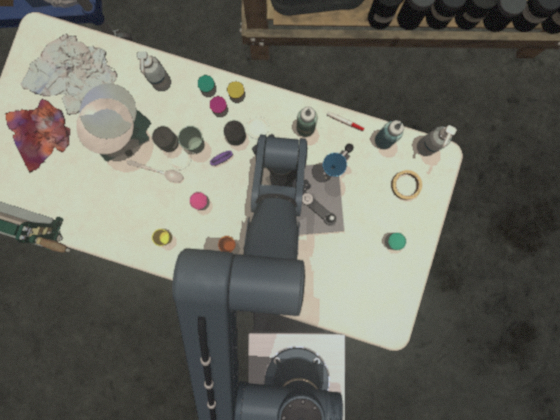

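```bash
python3 - <<'E'
from rig import bot
from h import *
c=bot.capture("wrist");print(fonz(c,281.5,207,.05),fonz(c,281.5,166,.05),fonz(c,235,204,.05),fonz(c,328,204,.05),fonz(c,160,237,.045),fonz(c,138,132,.022))
cv2.imwrite("pics/w6.png",cv2.resize(c["img"][60:260,60:350],None,fx=2.7,fy=2.7,interpolation=cv2.INTER_CUBIC))
s=bot.read_state();print(s["position"],go(s,.6625,.0555,.073,36.6))
E
```

```text
[0.66105094 0.06302188 0.05      ] [0.6408978  0.08989891 0.05      ] [0.62911981 0.04238525 0.05      ] [0.69000662 0.08782195 0.05      ] [ 0.59158318 -0.02505258  0.045     ] [0.51753752 0.03574445 0.022     ]
[0.66179471 0.05758483 0.14254983] (array([69.5, -0.6,  2.2]), array([ 0.13, -0.06,  0.04]))
```

View pics/w6.png

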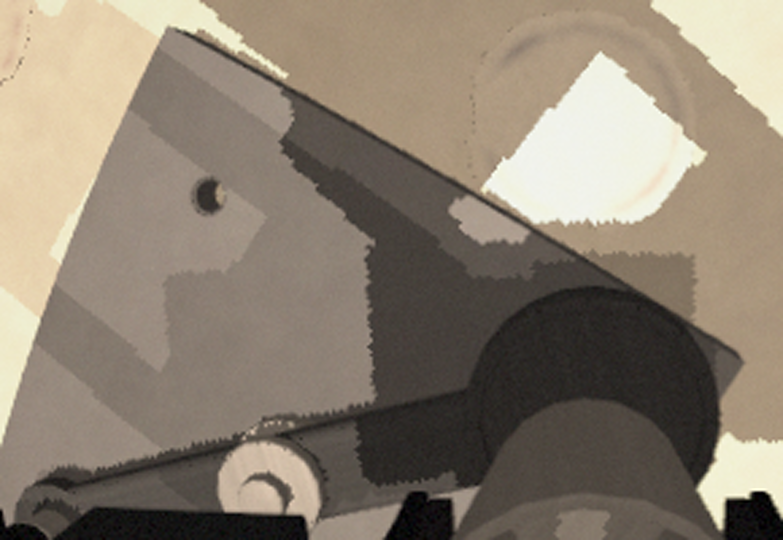

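Emit:
play_rows --motion '[[[20, 0, 1], [0, 0, 0], 0], [[40, 0, 1], [0, 0, 0], 0], [[55, 0, 1], [0, 0, 0], 0], [[62, 0, 1], [0, 0, 0], 0], [[66, 0, 1], [0, 0, 0], 0], [[68, 0, 1], [0, 0, 0], 0], [[68, 0, 1], [0, 0, 0], 0], [[68, 0, 1], [0, 0, 0], 0]]'

```text
time_s: 7.7
position: [0.6641, 0.055, 0.0753]
tcp_rot: [[0.001, 0.803, 0.596], [-0.0, 0.596, -0.803], [-1.0, 0.001, 0.001]]
force: [-0.0, -0.1, -1.8]
opening: 0.627
```

```bash
python3 - <<'E'
from rig import bot
from h import *
c=bot.capture("wrist");cv2.imwrite("pics/w7.png",c["img"])
c=bot.capture("side");cv2.imwrite("pics/s7.png",cv2.resize(c["img"][140:265,200:360],None,fx=4.7,fy=4.7,interpolation=cv2.INTER_CUBIC))
s=bot.read_state();print(s["position"],s["force"])
E
```

```text
[0.66400109 0.05495434 0.07527765] [ 0.26313267  0.55206854 -2.53203533]
```

View pics/s7.png

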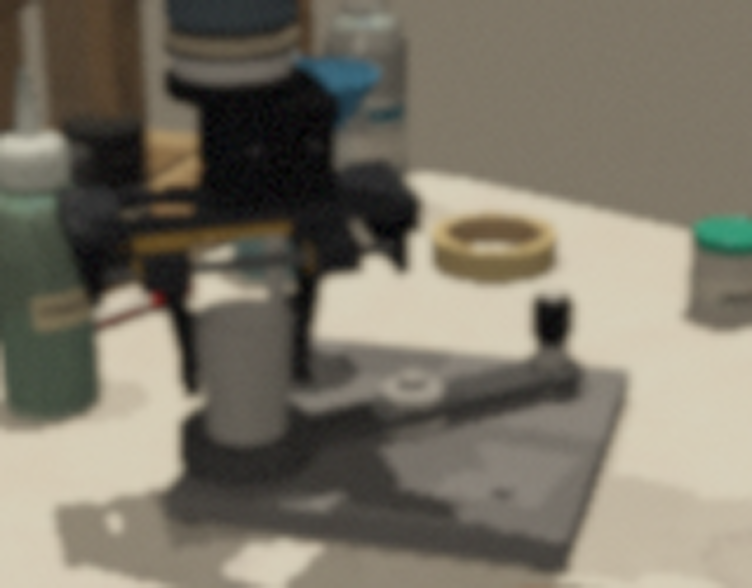

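View pics/w7.png

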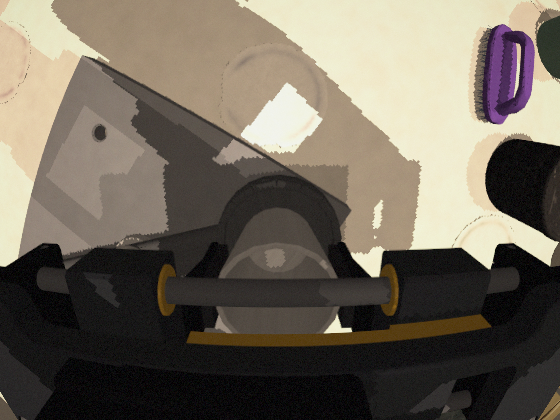

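Emit:
play_rows --motion '[[[2, 0, 0], [0, 0, 0], 0], [[3, 0, 0], [0, 0, 0], 0], [[3, 0, 0], [0, 0, 0], 0], [[3, 0, 0], [0, 0, 0], 0]]'

```text
time_s: 8.2
position: [0.6639, 0.055, 0.0721]
tcp_rot: [[0.001, 0.803, 0.596], [-0.0, 0.596, -0.803], [-1.0, 0.001, 0.001]]
force: [-0.7, 0.3, 2.1]
opening: 0.624
```

Emit:
play_rows --motion '[[[0, 0, 0], [0, 0, 0], 0.66], [[0, 0, 0], [0, 0, 0], 0.7], [[0, 0, 0], [0, 0, 0], 0.8], [[0, 0, 0], [0, 0, 0], 0.9], [[0, 0, 0], [0, 0, 0], 1], [[0, 0, 0], [0, 0, 0], 1], [[0, 0, 0], [0, 0, 0], 1]]'

```text
time_s: 8.9
position: [0.6635, 0.0551, 0.0715]
tcp_rot: [[-0.0, 0.803, 0.596], [0.0, 0.596, -0.803], [-1.0, -0.0, -0.0]]
force: [0.1, 0.1, -0.2]
opening: 0.978
```

```bash
python3 - <<'E'
from rig import bot
from h import *
c=bot.capture("wrist");cv2.imwrite("pics/w8.png",c["img"])
s=bot.read_state();print(s["position"],s["force"],s["opening"])
E
```

```text
[0.66349739 0.0551186  0.07148242] [0.02994704 0.29642534 0.35210554] 0.993958986809712
```

View pics/w8.png

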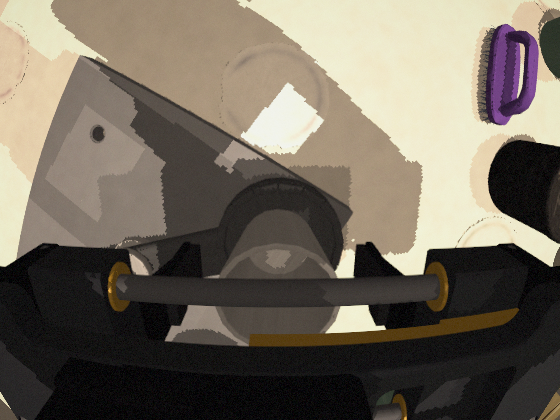

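Emit:
play_rows --motion '[[[-20, 0, 0], [0, 0, 0], 1], [[-60, 0, 0], [0, 0, 0], 1], [[-105, 0, 0], [0, 0, 0], 1], [[-110, -45, 11], [-8, 0, 0], 1], [[-110, -90, 22], [-16, 0, 0], 1], [[-110, -135, 33], [-24, 0, 0], 1], [[-110, -180, 43], [-32, 0, 0], 1], [[-110, -204, 49], [-40, 0, 0], 1]]'

```text
time_s: 9.75
position: [0.5264, -0.1077, 0.1817]
tcp_rot: [[-0.002, 0.228, 0.974], [-0.0, 0.974, -0.228], [-1.0, -0.001, -0.001]]
force: [0.1, 0.9, -0.6]
opening: 0.996
```

Emit:
play_rows --motion '[[[0, 0, 0], [-8, 0, 0], 1], [[20, 0, 0], [-13.4, 0, 0], 1], [[30, 0, 0], [-13.4, 0, 0], 1], [[30, 0, 0], [-13.4, 0, 0], 1], [[30, 0, 0], [-13.4, 0, 0], 1]]'

```text
time_s: 10.25
position: [0.5291, -0.1057, 0.1515]
tcp_rot: [[-0.0, 0.001, 1.0], [0.0, 1.0, -0.001], [-1.0, 0.0, -0.0]]
force: [-0.4, -0.1, 0.3]
opening: 0.998
```

```bash
python3 - <<'E'
from rig import bot
from h import *
import pickle
bot.capture("wrist");
c=bot.capture("wrist");cv2.imwrite("pics/w9.png",c["img"]);pickle.dump(c,open("w9.pkl","wb"))
t=bot.capture("side");cv2.imwrite("pics/s9.png",cv2.resize(t["img"][140:265,200:360],None,fx=4.7,fy=4.7,interpolation=cv2.INTER_CUBIC))
s=bot.read_state();print(s["position"],s["force"],s["opening"],s["tcp_rot"].round(3))
print(go(s,.529,-.106,.059,90))
E
```

```text
[ 0.5295493  -0.10588245  0.1520801 ] [ 0.41179925 -0.31760757  0.18920727] 0.9999104970156392 [[ 0.001 -0.     1.   ]
 [-0.     1.     0.   ]
 [-1.    -0.     0.001]]
(array([93.1, -0.1, -0.7]), array([0.01, 0.06, 0.03]))
```

View pics/w9.png

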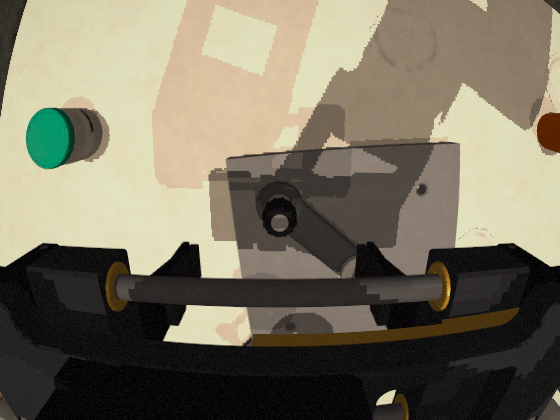

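View pics/s9.png

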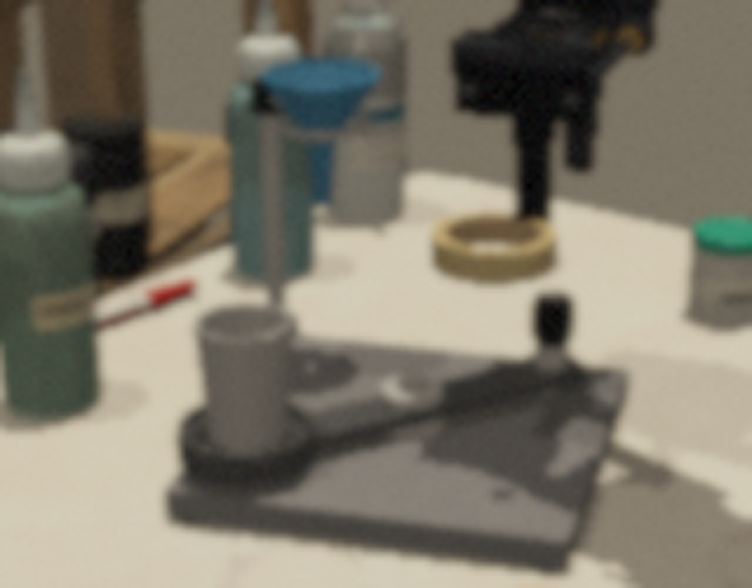

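```bash
python3 - <<'E'
from h import *
import pickle
c=pickle.load(open("w9.pkl","rb"))
print(fonz(c,281,222,.086),fonz(c,421,188,.022),fonz(c,350,268,.045))
cv2.imwrite("pics/w9c.png",cv2.resize(c["img"][170:270,230:380],None,fx=5,fy=5,interpolation=cv2.INTER_CUBIC))
E
```

```text
[ 0.52869661 -0.10389938  0.086     ] [0.51539699 0.03443667 0.022     ] [ 0.58761821 -0.03877574  0.045     ]
```

View pics/w9c.png

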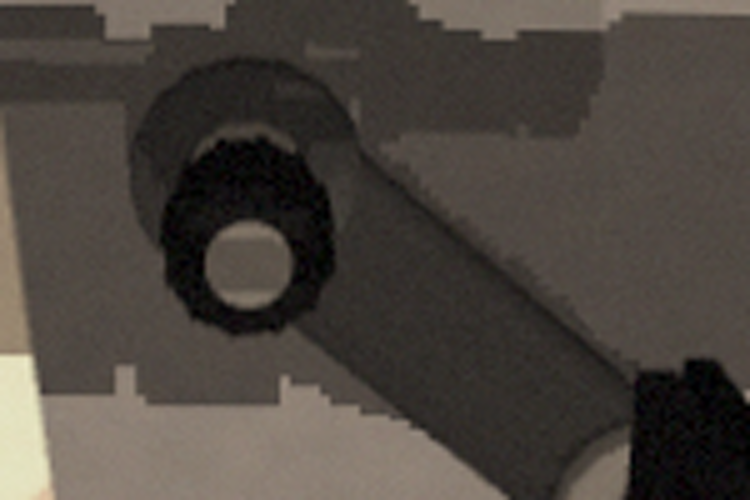

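Emit:
play_rows --motion '[[[30, 0, 0], [0, 0, 0], 1], [[60, 0, 0], [0, 0, 0], 1], [[85, 0, 0], [0, 0, 0], 1], [[93, 0, 0], [0, 0, 0], 1], [[93, 0, 0], [0, 0, 0], 1], [[93, 0, 0], [0, 0, 0], 0.5], [[93, 0, 0], [0, 0, 0], 0.35], [[93, 0, 0], [0, 0, 0], 0.35]]'

```text
time_s: 11.2
position: [0.5298, -0.1062, 0.0598]
tcp_rot: [[0.002, -0.0, 1.0], [-0.001, 1.0, 0.0], [-1.0, -0.001, 0.002]]
force: [-0.1, 0.4, 0.2]
opening: 0.809
```

Emit:
play_rows --motion '[[[0, 0, 0], [0, 0, 0], 0.3], [[0, 0, 0], [0, 0, 0], 0.2], [[0, 0, 0], [0, 0, 0], 0.1], [[0, 0, 0], [0, 0, 0], 0], [[0, 0, 0], [0, 0, 0], 0], [[0, 0, 0], [0, 0, 0], 0], [[0, 0, 0], [0, 0, 0], 0]]'

```text
time_s: 11.9
position: [0.5292, -0.1057, 0.0585]
tcp_rot: [[0.0, -0.0, 1.0], [0.0, 1.0, 0.0], [-1.0, 0.0, 0.0]]
force: [0.8, 1.7, 0.2]
opening: 0.28
```

```bash
python3 - <<'E'
from rig import bot
from h import *
c=bot.capture("wrist");cv2.imwrite("pics/w10.png",c["img"])
s=bot.read_state();print(s["position"],s["force"],s["opening"],s["moment"])
E
```

```text
[ 0.52911703 -0.10572339  0.05851066] [1.24906547 1.80982058 0.27966891] 0.2782177566849213 [ 0.37990129 -0.30377446  0.00204418]
```

View pics/w10.png

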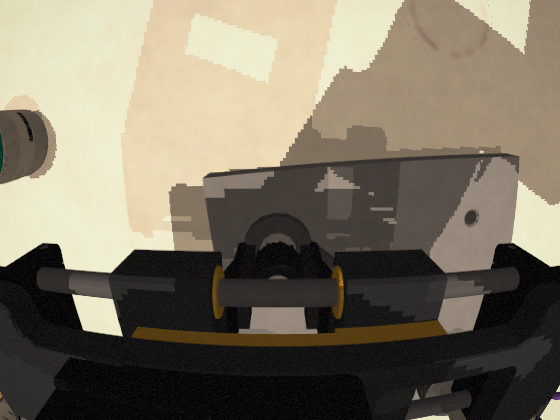

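Emit:
play_rows --motion '[[[-5, 0, 0], [0, 0, 0], 0], [[-10, 0, 0], [0, 0, 0], 0], [[-15.5, 0, 0], [0, 0, 0], 0], [[-15.5, 0, 0], [0, 0, 0], 0], [[-15.5, 0, 0], [0, 0, 0], 0], [[-15.5, 0, 0], [0, 0, 0], 0]]'

```text
time_s: 12.55
position: [0.5289, -0.1057, 0.0738]
tcp_rot: [[-0.0, -0.0, 1.0], [0.0, 1.0, 0.0], [-1.0, 0.0, -0.0]]
force: [1.9, 2.9, -7.1]
opening: 0.277
```

```bash
python3 - <<'E'
from rig import bot
from h import *
s=bot.read_state();print(s["position"],s["force"],s["opening"],s["moment"])
# arc about pivot
for piv in [(.593,-.030),(.5925,-.0305)]:
    k=np.array([.529,-.1057])-piv;print(np.hypot(*k),np.degrees(np.arctan2(k[1],k[0])))
piv=np.array([.593,-.030]);k=np.array([.529,-.1057])-piv;k*=.1/np.hypot(*k)
for a in range(0,91,5):
    r=np.radians(-a);d=np.array([[np.cos(r),-np.sin(r)],[np.sin(r),np.cos(r)]])@k-k
    print(a,"y",(d[1]*1000).round(1),"z",(d[0]*1000).round(1))
E
```

```text
[ 0.52894143 -0.10569105  0.07381116] [ 1.88645248  2.92544952 -7.06356464] 0.2770900472646586 [ 0.6248591  -0.5227827  -0.05202032]
0.0991286537788141 -130.2125996200016
0.0984240316182994 -130.17824555241438
0 y 0.0 z 0.0
5 y 5.9 z -6.4
10 y 12.4 z -12.3
15 y 19.3 z -17.6
20 y 26.7 z -22.2
25 y 34.4 z -26.2
30 y 42.5 z -29.5
35 y 50.8 z -32.1
40 y 59.4 z -34.0
45 y 68.0 z -35.1
50 y 76.7 z -35.4
55 y 85.5 z -35.0
60 y 94.1 z -33.9
65 y 102.6 z -31.9
70 y 110.9 z -29.3
75 y 119.0 z -25.9
80 y 126.7 z -21.9
85 y 134.0 z -17.1
90 y 140.9 z -11.8
```

Emit:
play_rows --motion '[[[0, 2.9, -3.3], [0, 0, 0], 0], [[0, 5.9, -6.4], [0, 0, 0], 0], [[0, 9.1, -9.4], [0, 0, 0], 0], [[0, 12.4, -12.3], [0, 0, 0], 0], [[0, 15.8, -15], [0, 0, 0], 0], [[0, 19.3, -17.6], [0, 0, 0], 0], [[0, 23, -20], [0, 0, 0], 0], [[0, 26.7, -22.2], [0, 0, 0], 0]]'

```text
time_s: 13.35
position: [0.5063, -0.0791, 0.074]
tcp_rot: [[-0.001, -0.0, 1.0], [-0.0, 1.0, 0.0], [-1.0, -0.0, -0.001]]
force: [0.9, 0.3, -7.3]
opening: 0.282
```

Emit:
play_rows --motion '[[[0, 3.8, -2.1], [0, 0, 0], 0], [[0, 7.7, -4], [0, 0, 0], 0], [[0, 11.7, -5.7], [0, 0, 0], 0], [[0, 15.8, -7.3], [0, 0, 0], 0], [[0, 19.9, -8.7], [0, 0, 0], 0], [[0, 24.1, -9.9], [0, 0, 0], 0], [[0, 28.4, -10.9], [0, 0, 0], 0], [[0, 32.7, -11.8], [0, 0, 0], 0]]'

```text
time_s: 14.15
position: [0.4943, -0.046, 0.0739]
tcp_rot: [[-0.001, -0.0, 1.0], [0.0, 1.0, 0.0], [-1.0, 0.0, -0.001]]
force: [-0.3, -1.7, -8.0]
opening: 0.28
```

```bash
python3 - <<'E'
from rig import bot
from h import *
t=bot.capture("side");cv2.imwrite("pics/s11.png",cv2.resize(t["img"][140:265,200:360],None,fx=4.7,fy=4.7,interpolation=cv2.INTER_CUBIC))
s=bot.read_state();print(s["position"],s["force"],s["opening"])
E
```

```text
[ 0.49409879 -0.0452885   0.07392811] [-0.78358624  1.46093609 -7.13464592] 0.2795463971123815
```

View pics/s11.png

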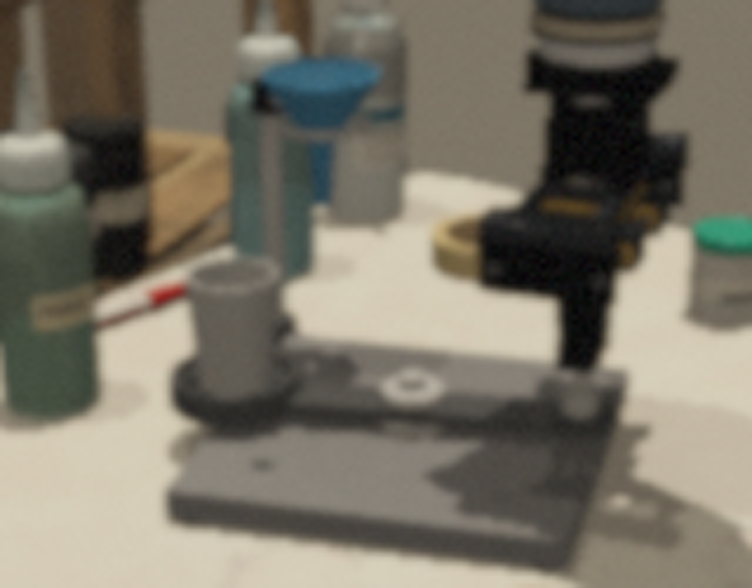

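Emit:
play_rows --motion '[[[0, 4.3, -0.7], [0, 0, 0], 0], [[0, 8.6, -1.1], [0, 0, 0], 0], [[0, 13, -1.3], [0, 0, 0], 0], [[0, 17.3, -1.4], [0, 0, 0], 0], [[0, 21.7, -1.3], [0, 0, 0], 0], [[0, 26.1, -1], [0, 0, 0], 0], [[0, 30.4, -0.5], [0, 0, 0], 0], [[0, 34.7, 0.1], [0, 0, 0], 0]]'

```text
time_s: 15.0
position: [0.4943, -0.0112, 0.0739]
tcp_rot: [[-0.002, -0.0, 1.0], [0.001, 1.0, 0.0], [-1.0, 0.001, -0.002]]
force: [-4.1, -0.1, -8.2]
opening: 0.278
```

Emit:
play_rows --motion '[[[0, 4.3, 0.9], [0, 0, 0], 0], [[0, 8.5, 2], [0, 0, 0], 0], [[0, 12.7, 3.2], [0, 0, 0], 0], [[0, 16.8, 4.6], [0, 0, 0], 0], [[0, 20.9, 6.2], [0, 0, 0], 0], [[0, 24.9, 8], [0, 0, 0], 0], [[0, 28.8, 9.9], [0, 0, 0], 0], [[0, 32.6, 12], [0, 0, 0], 0]]'

```text
time_s: 15.8
position: [0.5063, 0.0217, 0.0738]
tcp_rot: [[-0.002, 0.0, 1.0], [0.001, 1.0, -0.0], [-1.0, 0.001, -0.002]]
force: [-4.8, 2.6, -8.9]
opening: 0.28
```

```bash
python3 - <<'E'
from rig import bot
from h import *
c=bot.capture("wrist");c=bot.capture("wrist");cv2.imwrite("pics/w12.png",c["img"])
s=bot.read_state();print(s["position"],s["force"],s["opening"])
print(go(s,.517,.0352,.0738,90))
E
```

```text
[0.50666035 0.02219471 0.07386728] [-3.17315824  3.17394847 -7.38255704] 0.2748623811354492
(array([ 0.1, 13. , 10.3]), array([ 0.  , -0.06, -0.09]))
```

View pics/w12.png

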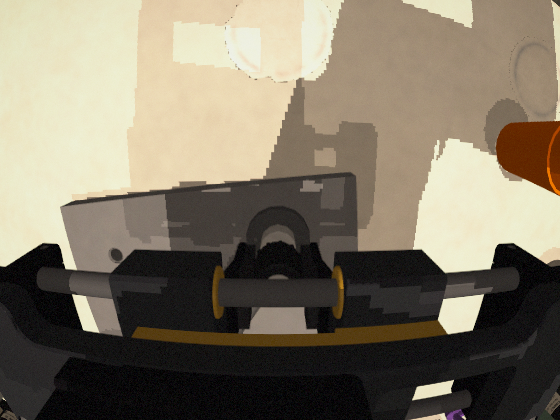

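Emit:
play_rows --motion '[[[0, 3.6, 2.3], [0, 0, 0], 0], [[0, 7, 4.9], [0, 0, 0], 0], [[0, 10, 7.5], [0, 0, 0], 0], [[0, 12.5, 9.8], [0, 0, 0], 0], [[0, 12.5, 9.8], [0, 0, 0], 0], [[0, 12.5, 9.8], [0, 0, 0], 0]]'

```text
time_s: 16.5
position: [0.5157, 0.035, 0.0737]
tcp_rot: [[-0.002, 0.001, 1.0], [0.002, 1.0, -0.001], [-1.0, 0.002, -0.002]]
force: [-4.2, 4.6, -7.3]
opening: 0.278
```

Emit:
play_rows --motion '[[[2, 0, 0], [0, 0, 0], 0], [[4, 0, 0], [0, 0, 0], 0], [[6, 0, 0], [0, 0, 0], 0], [[7, 0, 0], [0, 0, 0], 0], [[7, 0, 0], [0, 0, 0], 0]]'

```text
time_s: 17.0
position: [0.5156, 0.0349, 0.0668]
tcp_rot: [[-0.003, 0.001, 1.0], [0.002, 1.0, -0.001], [-1.0, 0.002, -0.003]]
force: [-4.8, 5.3, -5.6]
opening: 0.278
```

Emit:
play_rows --motion '[[[2, 0, 0], [0, 0, 0], 0], [[4, 0, 0], [0, 0, 0], 0], [[6, 0, 0], [0, 0, 0], 0], [[7.5, 0, 0], [0, 0, 0], 0], [[7.5, 0, 0], [0, 0, 0], 0]]'

```text
time_s: 17.5
position: [0.5157, 0.0349, 0.0594]
tcp_rot: [[-0.003, 0.001, 1.0], [0.002, 1.0, -0.001], [-1.0, 0.002, -0.003]]
force: [-5.6, 5.3, -3.5]
opening: 0.278
```

Force matches the spring at about 1 mm lift, so the pin is in. I'll release and retract, going straight up.

Emit:
play_rows --motion '[[[0, 0, 0], [0, 0, 0], 0.35], [[0, 0, 0], [0, 0, 0], 0.5], [[0, 0, 0], [0, 0, 0], 0.8], [[0, 0, 0], [0, 0, 0], 0.8], [[-20, 0, 0], [0, 0, 0], 0.8], [[-60, 0, 0], [0, 0, 0], 0.8], [[-100, 0, 0], [0, 0, 0], 0.8], [[-100, 0, 0], [0, 0, 0], 0.8]]'

```text
time_s: 18.3
position: [0.5216, 0.0325, 0.1649]
tcp_rot: [[0.013, -0.0, 1.0], [-0.002, 1.0, 0.0], [-1.0, -0.002, 0.013]]
force: [0.5, 0.2, -0.2]
opening: 0.79
```

Emit:
play_rows --motion '[[[0, 0, -30], [0, 0, 0], 0.8], [[0, 0, -60], [0, 0, 0], 0.8], [[0, 0, -90], [0, 0, 0], 0.8], [[0, 0, -90], [0, 0, 0], 0.8], [[0, 0, -90], [0, 0, 0], 0.8]]'

```text
time_s: 18.8
position: [0.4273, 0.0331, 0.1597]
tcp_rot: [[0.002, 0.0, 1.0], [-0.0, 1.0, -0.0], [-1.0, -0.0, 0.002]]
force: [0.1, -0.7, 1.2]
opening: 0.796
```

```bash
python3 - <<'E'
from rig import bot
from h import *
import pickle
t=bot.capture("side");cv2.imwrite("pics/s13.png",cv2.resize(t["img"][140:265,200:360],None,fx=4.7,fy=4.7,interpolation=cv2.INTER_CUBIC))
c=bot.capture("top");cv2.imwrite("pics/t13.png",cv2.resize(c["img"][140:245,240:365],None,fx=5.7,fy=5.7,interpolation=cv2.INTER_CUBIC))
w=bot.capture("wrist");cv2.imwrite("pics/w13.png",w["img"])
pickle.dump((c,t,w),open("c13.pkl","wb"))
s=bot.read_state();print(s["time_s"],s["position"],s["force"],s["opening"])
E
```

```text
18.95 [0.42877752 0.03286587 0.15972412] [ 0.53910827  0.42719516 -0.09241169] 0.7983779380804816
```

View pics/s13.png

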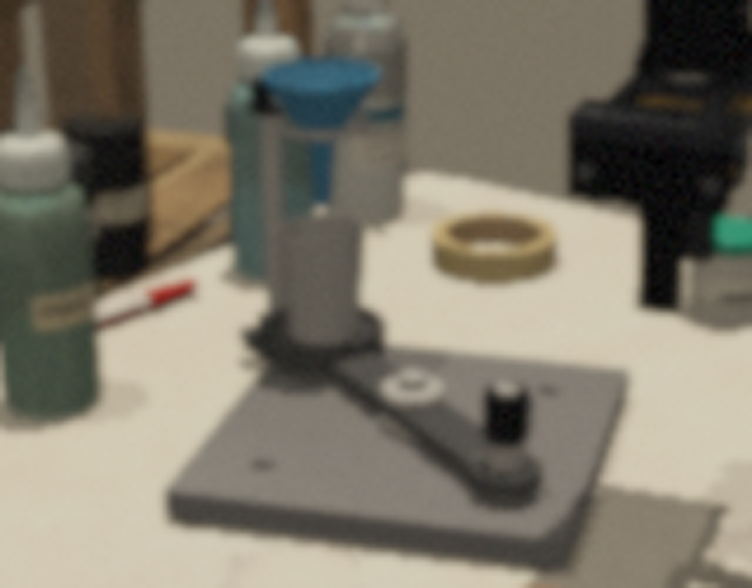

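View pics/t13.png

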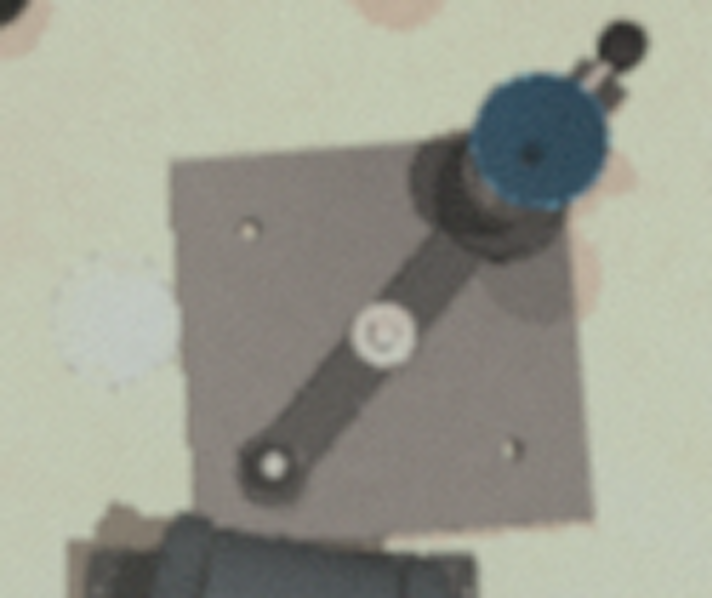

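View pics/w13.png

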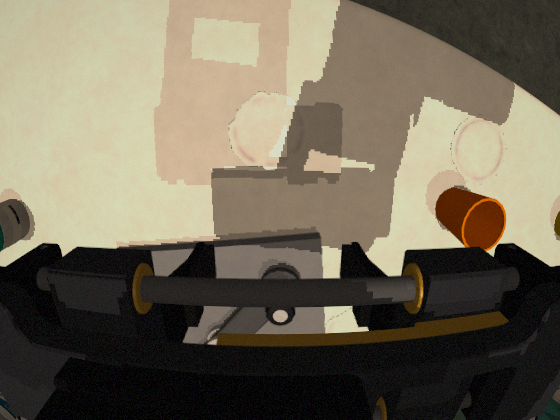

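```bash
python3 - <<'E'
from h import *
import pickle
c,t,w=pickle.load(open("c13.pkl","rb"));t0,s0=pickle.load(open("c0.pkl","rb"))
def T(U,V,o,f): return (U+.5)/f-.5+o[0],(V+.5)/f-.5+o[1]
def tri(c,p,t,q):
    o1,d1=ray(c,*p);o2,d2=ray(t,*q);d1/=np.linalg.norm(d1);d2/=np.linalg.norm(d2)
    A=np.stack([d1,-d2],1);x=np.linalg.lstsq(A,o2-o1,rcond=None)[0];return (o1+d1*x[0]+o2+d2*x[1])/2,np.linalg.norm(o1+d1*x[0]-o2-d2*x[1])
print("before",tri(t0,T(408,444,(260,140),5.7),s0,T(459,303,(220,140),4.7)))
print("now",tri(c,T(274,464,(240,140),5.7),t,T(508,388,(200,140),4.7)))
k=onz(c,*T(274,464,(240,140),5.7),.086);print(k,np.degrees(np.arctan2(k[1]+.03,k[0]-.593)))
# holes: far left, near right -> axis
a=onz(c,*T(249,230,(240,140),5.7),.022);b=onz(c,*T(513,450,(240,140),5.7),.022);print(a,b,(a+b)/2)
d=a-b;print("perp dir",np.degrees(np.arctan2(d[1],d[0]))+90)
E
```

```text
before (array([ 0.52917963, -0.1050523 ,  0.0829379 ]), np.float64(0.0017282447195572925))
now (array([0.5160658 , 0.03348706, 0.08808476]), np.float64(0.0013621871001491509))
[0.51551105 0.03327516 0.086     ] 140.76595291240957
[0.65560405 0.04820031 0.022     ] [ 0.528335   -0.10680363  0.022     ] [ 0.59196952 -0.02930166  0.022     ]
perp dir 140.6116174716211
```

```bash
python3 - <<'E'
from h import *
import pickle
c,t,w=pickle.load(open("c13.pkl","rb"));t0,s0=pickle.load(open("c0.pkl","rb"))
a=s0["img"][190:240,290:340].copy();b=t["img"][210:260,285:335].copy()
f=10
A=cv2.resize(a,None,fx=8,fy=8,interpolation=cv2.INTER_CUBIC);B=cv2.resize(b,None,fx=8,fy=8,interpolation=cv2.INTER_CUBIC)
for im,cam,o,xy in[(A,s0,(290,190),(.5285,-.1055)),(B,t,(285,210),(.516,.0345))]:
    for z in(.086,.056,.054,.040):
        p=proj(cam,[*xy,z]);q=((p-o+.5)*8).astype(int);cv2.drawMarker(im,tuple(int(v) for v in q),(0,255,255),0,12,1)
cv2.imwrite("pics/k.png",np.hstack([A,B]))
E
```

```text
(no output)
```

View pics/k.png

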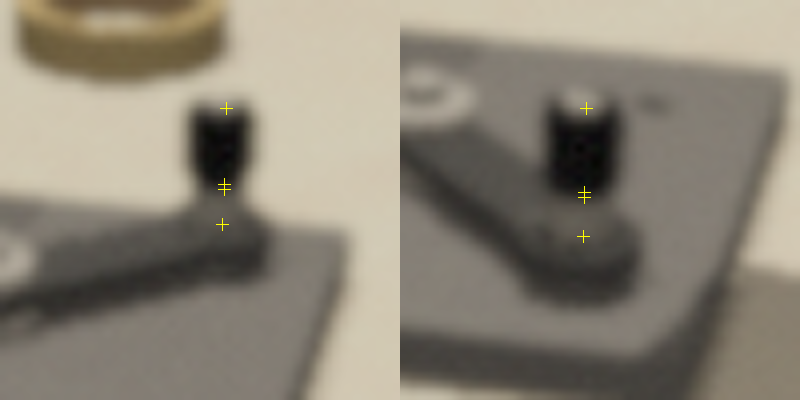

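```bash
python3 - <<'E'
from rig import bot
print(bot.hand_in())
E
```

```text
the job is handed in; nothing more can be done
None
```

I set the steel cup on the seat with the arm still locked and let go. I then pulled the index pin up about 15 mm, swung the arm 90° clockwise, and lowered the pin into the filling hole. The hand was withdrawn clear before I handed the job in at about 19 s.

**Arm and pin:**
- The arm lies within about 0.2° of the filling-hole direction.
- The pull on the knob fell along the spring's curve to about 3.5 N before release, as it would with the pin nearly home.
- In the side view the knob sits at its home height at both holes.
- One check disagreed: triangulating the knob top gave it about 5 mm higher than at the start. I put that down to how coarsely I picked the points, because a pin riding on the plate would show about 11 mm.

**Cup and jars:**
- In the last side view the cup stands upright in the seat under the funnel. I did not measure its final offset from the seat or spout.
- The gripper never came near the two jars, though I did not measure them again at the end.

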